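# Pack the photometer into its fold-flat carrying box

### The arm

A 6-joint arm with a two-finger parallel gripper is mounted at the origin on the work surface. World frame = base frame: x ahead of the robot, y to its left, z up, the work surface at z = 0. Lengths are in m, angles in rad, forces in N, time in s.
With the tool pointing down it reaches from about 0.375 to 0.925 m from the base axis. Payload 5.7 kg.
Tool frame: the origin (TCP) lies midway between the tips of the shut fingers; the grasp point (between the pads) lies 19 mm behind it; z points along the fingers, y is the line along which they close (so a half turn about z gives the same grasp; the last joint's range is limited). The gripper opens to 88 mm and grips with 3 to 60 N. Pads are 20 mm wide; open, the fingers measure 115 mm over their backs; the gripper's body (75 mm by 178 mm) begins 61 mm behind the grasp point.
Start: joints at [-1.347, 0.359, 1.51, -0, 1.272, -0.115], TCP at [0.199, -0.566, 0.223] pointing down, gripper open.
Joint ranges: [-2.97, 2.97], [-1.01, 2.36], [0.21, 2.38], [-0.96, 4.11], [0.2, 2.71], [-2.98, 2.98]. Speed limits (rad/s): [2.39, 2.39, 3.14, 3.14, 3.14, 3.14].

### API

Orientations are given as a unit quaternion [x, y, z, w].
In Python, from bench import move_ptp, servo_line, goto_joints, move_gripper, sleep, inverse_kinematics, capture, PlanningError, close_job, spot_in, silhouettes, current_clock, current_joint_pos, current_qvel, current_joint_torque, current_position, current_orientation, current_force, current_torque, current_finger_gap, current_grip_force gives the robot as it stands. Calls block until the motion is done:
- move_ptp(position, orientation): joint-space move of the TCP to a pose.
- servo_line(position, orientation=None, rate=0.15, contact_N=None): straight line of the TCP; orientation=None keeps the orientation; rate is the mean speed in m/s. With contact_N (N) it stops when the force on the tool has changed by that much, and returns True; else False.
- goto_joints(angles): joint-space move.
- move_gripper(opening): finger opening in m; the grip force is fixed at half the most; returns when the fingers have stopped.
- sleep(seconds).
- inverse_kinematics(position, orientation): joint angles nearest the present ones, or None.
- capture(name): name is "side" or "top"; returns a dict with "image" (420x560x3 uint8, blue, green, red), "range_z" (420x560 float32, m along the optical axis (not along the pixel's ray), 0 where there is no reading), "intrinsics" (3x3 intrinsics, pixels), "R" (3x3) and "t" (3): a world point X has camera coordinates R X + t. Camera axes: x right, y down, z forward; pixel columns grow to the right and rows downward; lengths in m; the calibration is good to about 2 mm. A picture is of the moment at which its call begins.
A pose or a line that the arm cannot do raises PlanningError and nothing moves.
- close_job(): hands the job in; it is judged then, once.
Trained networks look in the newest picture that a camera, given by its name, has taken for a name from the list of things; names that differ only in an ending like _2 or _b are one class to them, and where a whole thing is asked for, a point or a joint stands for the part that bears it (a point fixed in the world has none). Each returns a list of dicts, best first, with "conf" (0 to 1); they miss things now and then, are a little off and sometimes report something else, mostly with a low value. They report only what shows in the picture. A call takes as long as a camera call. They do not tell look-alikes from the thing itself.
- spot_in(camera, query): "xy" ([column, row] in pixels, amid what is visible of it).
- silhouettes(camera, query): "region" (420x560 bool, what is visible of it) and "xy" ([column, row] in pixels, amid what is visible of it).
Readings, each from a call of its own:
- current_clock(): time.
- current_joint_pos(): joint angles.
- current_qvel(): joint speeds.
- current_joint_torque(): joint torques, N m.
- current_position(): TCP position.
- current_orientation(): TCP orientation.
- current_force(): force on the tool from outside, world axes, zero at the start.
- current_torque(): the same for the moment, N m.
- current_finger_gap(): finger opening in m.
- current_grip_force(): force on a finger pad.
Only numpy, scipy, OpenCV 4.12 (cv2) and the standard library are available. Lean on these libraries where they do the work, as an engineer would, in place of code of your own. Each camera call takes 0.05 s, during which the arm holds its last target. There are 200 camera calls.

### The job

Lower the photometer face up into the matching pocket of the foam insert, without letting it drop in, until it sits flat and fully home with its nose towards the box's fixed wall. Only once it is seated and let go, fold up the three hinged flaps so that they stand upright round it and make an open box. Leave the bottles, flask, beaker and jars standing where they are.

Things in the scene. Friction and masses are not known exactly. Their poses are not given: they have to be found in the camera images.
- case: Fold-flat carrying box, fixed to the table. Origin: centre of its underside, on the table; z up. Base 160 mm along its x, 108 mm along y. Black foam insert, top at z = 16 mm, with a keyhole-shaped pocket 12 mm deep (yellow floor at z = 4 mm). Its +x end has a fixed upright blue wall (x 80 to 84 mm, 61 mm high); the +y, -y and -x sides have hinged flaps (see the joints).
- pocket (a point): Centre of the pocket floor, 4 mm above the table, axes as case. Pocket: wide part x -64 to +24 mm, y +-32 mm; narrow part x +24 to +64 mm, y +-22 mm; about 2 mm clear of the seated meter all round. The seated meter's origin and axes coincide with this point (nose to +x, towards the fixed wall).
- meter: Handheld white photometer with blue face, lying face up. Origin: centre of its underside (overall length); z up, x towards the narrow nose. Wide body x -62 to +22 mm, y +-30 mm; narrow nose x +22 to +62 mm, y +-20 mm; 42 mm high; round black cap 30 mm across, 10 mm high, on top of the nose at x = +42 mm. 0.2 to 0.45 kg.
- left_flap (a joint): Hinge angle of the left (+y) flap of the carrying box, a blue plastic panel 4 mm thick, 156 mm long, 55 mm from hinge to outer edge (white rim). 0 = flat out over the table, growing as the outer edge swings up and in; 1.57 = upright (stop at 1.60). It stays at whatever angle it is left (light friction). Hinge line: y = +57 mm, x -78 to +78 mm in the frame of case, height 6 mm.
- right_flap (a joint): Hinge angle of the right (-y) flap of the carrying box, a blue plastic panel 4 mm thick, 156 mm long, 55 mm from hinge to outer edge (white rim). 0 = flat out over the table, growing as the outer edge swings up and in; 1.57 = upright (stop at 1.60). It stays at whatever angle it is left (light friction). Hinge line: y = -57 mm, x -78 to +78 mm in the frame of case, height 6 mm.
- end_flap (a joint): Hinge angle of the end (-x) flap of the carrying box, a blue plastic panel 4 mm thick, 104 mm long, 55 mm from hinge to outer edge (white rim). 0 = flat out over the table, growing as the outer edge swings up and in; 1.57 = upright (stop at 1.60). It stays at whatever angle it is left (light friction). Hinge line: x = -83 mm, y -52 to +52 mm in the frame of case, height 6 mm.
- left_flap_edge (a point): Middle of the outer edge of the left flap, 55 mm from its hinge, at mid-thickness.
- right_flap_edge (a point): Middle of the outer edge of the right flap, 55 mm from its hinge, at mid-thickness.
- end_flap_edge (a point): Middle of the outer edge of the end flap, 55 mm from its hinge, at mid-thickness.
- amber_bottle: Brown glass bottle, 72 mm across, 165 mm tall. Bystander, loose; origin at the centre of its underside.
- flask: Clear volumetric flask with stopper, 68 mm across, 185 mm tall. Bystander, loose; origin at the centre of its underside.
- reagent_bottle: White plastic bottle with blue label, 56 mm across, 110 mm tall. Bystander, loose; origin at the centre of its underside.
- beaker: Clear glass beaker, 60 mm across, 75 mm tall. Bystander, loose; origin at the centre of its underside.
- dropper: Small brown bottle with black cap, 32 mm across, 75 mm tall, standing 40 mm or so behind the tail of the meter. Bystander, loose; origin at the centre of its underside.
- vial: Small clear vial with white cap, 28 mm across, 45 mm tall, standing beside the nose of the meter. Bystander, loose; origin at the centre of its underside.
- jar: Small white jar with orange cap, 30 mm across, 45 mm tall, standing off a corner of the carrying box. Bystander, loose; origin at the centre of its underside.
Mind the look-alikes: they are no part of the job. Leave any green or purple look-alike of the meter alone.

How it is judged:
On the way:
1. the photometer is seated in the pocket and let go, all three flaps still down (below 69 degrees) (x of meter in the frame of pocket between -0.004 and 0.004 m and y of meter in the frame of pocket between -0.004 and 0.004 m and z of meter in the frame of pocket between -0.0025 and 0.0025 m and angle between meter's own z axis and vertical below 0.035 rad and angle between the x axis of meter and the x axis of case, either way round below 0.07 rad and contact force between the fingers and meter below 0.1 N and value of joint each of left_flap, right_flap, end_flap below 1.2 rad), for 0.2 s.
At the end, for the whole second after the job is handed in: The photometer rests in the pocket, nose to the fixed wall: within 4 mm of the pocket's centre both ways, underside within 2.5 mm of the pocket floor, tilted under 2 degrees, square to the box within 4 degrees, at rest; all three flaps stand at 83 degrees or more (1.45 rad) and are still (x of meter in the frame of pocket between -0.004 and 0.004 m and y of meter in the frame of pocket between -0.004 and 0.004 m and z of meter in the frame of pocket between -0.0025 and 0.0025 m and angle between meter's own z axis and vertical below 0.035 rad and angle between the x axis of meter and the x axis of case, either way round below 0.07 rad and value of joint each of left_flap, right_flap, end_flap above 1.45 rad and velocity of joint each of left_flap, right_flap, end_flap below 0.05 rad/s and linear speed of meter below 0.02 m/s); the robot touches nothing.
It fails at once if a bystander is moved by more than 25 mm or knocked over (distance of any of amber_bottle, flask, reagent_bottle, beaker, dropper, vial, jar from where it was at the start of the episode above 0.025 m or angle between any of amber_bottle, flask, reagent_bottle, beaker, dropper, vial, jar's own z axis and vertical above 0.5 rad).
It fails at once if the photometer is dropped into the box (falling unheld at over 0.4 m/s near the pocket, a fall of about 8 mm) (horizontal distance between meter and pocket below 0.05 m and z of meter in the frame of pocket below 0.1 m and linear speed of meter above 0.4 m/s and contact force between the fingers and meter below 0.1 N).
It also fails if it takes over 72 s, if anything falls off the work surface, if the arm or the gripper's body presses on something with over 40 N, if the wrist force passes 120 N, or if a joint passes its speed limit or range.

## Working session

There is one attempt and no reset: what is moved stays moved. The work goes in short steps, each a Python script; the robot and the scene stay as the last script left them, time stands still between calls to the robot, and variables do not carry over. Pictures are saved under pics/ and viewed, at most 12 in all, crops included, and the job is handed in when it is done.

```bash
mkdir -p pics; ls; python3 - <<'E'
from bench import *
import cv2,numpy as np,pickle
d={n:capture(n) for n in("top","side")}
pickle.dump(d,open("d0.pkl","wb"))
for n in d: cv2.imwrite(f"pics/{n}0.png",d[n]["image"]); print(n,d[n]["intrinsics"].tolist(),d[n]["R"].round(4).tolist(),d[n]["t"].round(4).tolist())
for q in("meter","case","left_flap","right_flap","end_flap","vial","dropper","jar"):
  print(q,[(np.round(s["xy"]).tolist(),round(s["conf"],2)) for s in spot_in("top",q)])
print(current_clock(),current_orientation())
E
```

```text
pics
top [[519.2858872331361, 0.0, 278.2532703832824], [0.0, 519.2858872331361, 217.36554284627283], [0.0, 0.0, 1.0]] [[-0.0085, -0.9996, -0.0281], [-0.9897, 0.0124, -0.1424], [0.1427, 0.0266, -0.9894]] [0.0027, 0.5572, 1.0093]
side [[459.921221936522, 0.0, 285.34950213088945], [0.0, 459.921221936522, 214.05285976587794], [0.0, 0.0, 1.0]] [[0.9975, -0.0672, -0.0239], [-0.0551, -0.5131, -0.8566], [0.0453, 0.8557, -0.5155]] [-0.5707, 0.0522, 1.101]
meter [([462.0, 203.0], 0.71), ([421.0, 316.0], 0.61), ([382.0, 215.0], 0.59)]
case [([189.0, 213.0], 0.72)]
left_flap [([154.0, 216.0], 0.88)]
right_flap [([226.0, 201.0], 0.97)]
end_flap [([199.0, 256.0], 0.93), ([155.0, 219.0], 0.4)]
vial [([379.0, 175.0], 0.7), ([190.0, 211.0], 0.23)]
dropper [([426.0, 250.0], 0.81)]
jar [([147.0, 280.0], 0.8), ([377.0, 179.0], 0.61), ([222.0, 201.0], 0.48), ([152.0, 218.0], 0.21)]
0.5 [ 9.85687751e-01  1.68581280e-01 -7.01431520e-06 -9.55097406e-05]
```

View pics/top0.png

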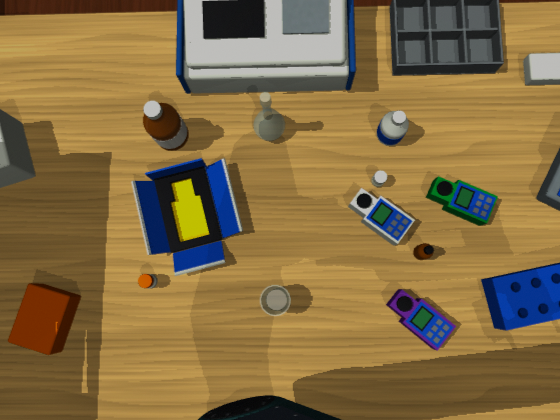

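View pics/side0.png

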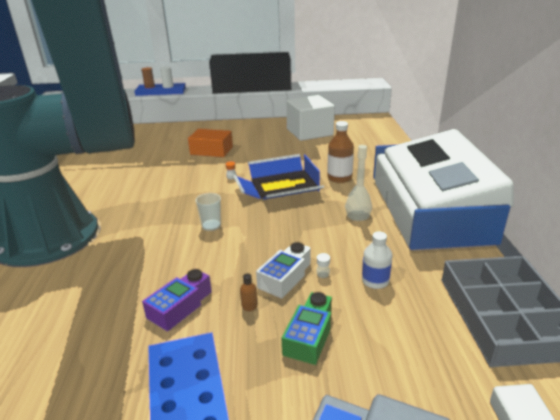

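Meter candidates in the top view are white/blue at (382,215), green at (462,203) and purple at (421,316). I choose the white one. The case is at (189,213) with its fixed wall at the far side (175,170). The vial is at (380,178), the dropper at (425,251) and the jar at (147,281). The flaps look partly raised.

```bash
cat > geo.py <<'E'
import numpy as np,cv2
def cloud(c):
    K,R,t=c["intrinsics"],c["R"],c["t"]; z=c["range_z"]
    v,u=np.indices(z.shape); p=np.stack([(u-K[0,2])/K[0,0]*z,(v-K[1,2])/K[1,1]*z,z],-1)
    w=(p-t)@R; w[z==0]=np.nan; return w
def ray(c,uv,h):
    K,R,t=c["intrinsics"],c["R"],c["t"]; d=R.T@np.linalg.inv(K)@[uv[0],uv[1],1]; o=-R.T@t
    return o+d*(h-o[2])/d[2]
def proj(c,X):
    X=np.atleast_2d(X)@c["R"].T+c["t"]; q=X@c["intrinsics"].T; return q[:,:2]/q[:,2:]
E
python3 - <<'E'
import pickle,cv2,numpy as np
from geo import *
d=pickle.load(open("d0.pkl","rb"));c=d["top"];w=cloud(c);im=c["image"]
def roi(x0,x1,y0,y1): return w[y0:y1,x0:x1].reshape(-1,3),im[y0:y1,x0:x1].reshape(-1,3).astype(int)
p,k=roi(345,420,180,250); p_=p[np.isfinite(p[:,2])]
print(np.histogram(p_[:,2],np.arange(-.01,.06,.004)))
m=p_[(p_[:,2]>.036)&(p_[:,2]<.047)]; print(len(m),m[:,2].std(),cv2.minAreaRect(m[:,:2].astype(np.float32)))
m=p_[p_[:,2]>.048];print("cap",len(m),m.mean(0))
p,k=roi(120,250,150,280); p_=p[np.isfinite(p[:,2])]
print(np.histogram(p_[:,2],np.arange(-.01,.08,.004)))
y=(k[:,0]<90)&(k[:,1]>150)&(k[:,2]>150)
m=p[y];m=m[np.isfinite(m[:,2])];print("yel",len(m),np.median(m[:,2]),m[:,2].std(),m[:,:2].mean(0))
for q,(u,v,h) in dict(vial=(380,176,.045),dropper=(428,250,.075),jar=(144,281,.045),flask=(265,100,.185),reag=(399,117,.11),amber=(152,109,.165),beaker=(275,297,.075)).items(): print(q,ray(c,(u,v),h).round(3))
a=cv2.resize(im[170:260,340:440],(400,360),interpolation=cv2.INTER_CUBIC);b=cv2.resize(im[150:285,125:255],(347,360),interpolation=cv2.INTER_CUBIC)
cv2.imwrite("pics/crop0.png",np.hstack([a,b]))
E
```

```text
(array([  10,  633, 2185,  463,   30,   32,   33,   36,   27,   18,   35,
         43,  587,  858,  106,  122,   11]), array([-0.01 , -0.006, -0.002,  0.002,  0.006,  0.01 ,  0.014,  0.018,
        0.022,  0.026,  0.03 ,  0.034,  0.038,  0.042,  0.046,  0.05 ,
        0.054,  0.058]))
1521 0.0019853475616928 ((0.5502102971076965, -0.22227150201797485), (0.164086252450943, 0.08499430119991302), 33.86052322387695)
cap 173 [ 0.58530088 -0.1779568   0.05139038]
(array([  40, 2246, 5383, 1696,  539, 1159, 1952,  678,  551,  486,  585,
        524,  280,  249,  224,   73,   45,   93,   23,    0,    0,    0]), array([-0.01 , -0.006, -0.002,  0.002,  0.006,  0.01 ,  0.014,  0.018,
        0.022,  0.026,  0.03 ,  0.034,  0.038,  0.042,  0.046,  0.05 ,
        0.054,  0.058,  0.062,  0.066,  0.07 ,  0.074,  0.078]))
yel 1674 0.0024120391296713574 0.00261677017504406 [0.55628239 0.19842972]
vial [ 0.638 -0.21   0.045]
dropper [ 0.485 -0.291  0.075]
jar [0.432 0.265 0.045]
flask [0.75  0.015 0.185]
reag [ 0.739 -0.239  0.11 ]
amber [0.744 0.225 0.165]
beaker [0.399 0.003 0.075]
```

View pics/crop0.png

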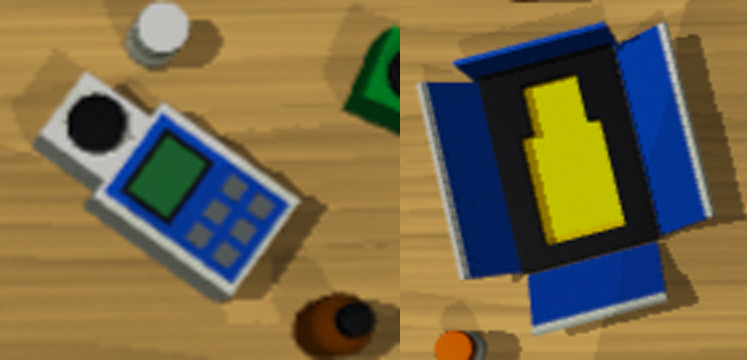

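The crop confirms the choice: white body, blue face, black cap on the nose pointing up-left at about (363,201). The yellow keyhole has its nose towards the wall, and all three flaps are slightly raised. Next I'll fit both poses.

```bash
cat >> geo.py <<'E'
def keyhole(m):  # outline, offset m
    return np.array([[-.062-m,-.03-m],[.022+m,-.03-m],[.022+m,-.02-m],[.062+m,-.02-m],[.062+m,.02+m],[.022+m,.02+m],[.022+m,.03+m],[-.062-m,.03+m]])
def place(P,pose,h):
    x,y,a=pose; R=np.array([[np.cos(a),-np.sin(a)],[np.sin(a),np.cos(a)]])
    return np.c_[P@R.T+[x,y],np.full(len(P),h)]
from scipy.optimize import minimize
def fit_poly(c,mask,P,h,pose0):
    """pose whose projected outline best overlaps mask (soft IoU, 8x subpixel)"""
    b=cv2.GaussianBlur(mask.astype(np.float32),(0,0),.7)
    ys,xs=np.nonzero(mask); x0,y0,x1,y1=xs.min()-12,ys.min()-12,xs.max()+12,ys.max()+12
    B=b[y0:y1,x0:x1]; S=8
    def cost(s):
        q=(proj(c,place(P,s*np.array([.01,.01,.1]),h))-[x0,y0]+.5)*S-.5
        r=np.zeros((B.shape[0]*S,B.shape[1]*S),np.float32); cv2.fillPoly(r,[np.round(q*16).astype(np.int32)],1,shift=4)
        r=cv2.GaussianBlur(cv2.resize(r,B.shape[::-1],interpolation=cv2.INTER_AREA),(0,0),.7)
        return np.abs(r-B).sum()/B.sum()
    r=minimize(cost,np.array(pose0)/[.01,.01,.1],method="Nelder-Mead",options=dict(initial_simplex=np.array(pose0)/[.01,.01,.1]+np.array([[0,0,0],[1,0,0],[0,1,0],[0,0,1.5]])))
    return r.x*[.01,.01,.1],r.fun
def biggest(m):
    n,l,s,_=cv2.connectedComponentsWithStats(m.astype(np.uint8)); return l==1+s[1:,4].argmax()
E
cat > fit.py <<'E'
import pickle,cv2,numpy as np
from geo import *
d=pickle.load(open("d0.pkl","rb"));c=d["top"];w=cloud(c);im=c["image"].copy()
hsv=cv2.cvtColor(im,cv2.COLOR_BGR2HSV)
box=lambda m,x0,x1,y0,y1:(lambda z:(z.__setitem__((slice(y0,y1),slice(x0,x1)),m[y0:y1,x0:x1]),z)[1])(np.zeros(m.shape,bool))
my=biggest(box((abs(hsv[...,0].astype(int)-29)<5)&(hsv[...,1]>180)&(hsv[...,2]>90),160,220,170,250))
cs,e1=fit_poly(c,my,keyhole(.002),.016,(.556,.198,.25)); print("case",cs,e1)
i=im.astype(int); sat=hsv[...,1]
# meter top: white, or anything enclosed by it; side walls are greyer
wh=box((im.min(-1)>150)&(sat<60),345,420,180,250)
wh=cv2.morphologyEx(wh.astype(np.uint8),cv2.MORPH_CLOSE,np.ones((3,3)))
ct,_=cv2.findContours(biggest(wh).astype(np.uint8),cv2.RETR_EXTERNAL,cv2.CHAIN_APPROX_NONE)
mm=np.zeros(wh.shape,np.uint8);cv2.drawContours(mm,ct,-1,1,-1);mm=mm>0
mt,e2=fit_poly(c,mm,keyhole(0),.042,(.555,-.21,.75)); print("meter",mt,e2,mm.sum())
S=6
def draw(im,polys,x0,x1,y0,y1):
    a=cv2.resize(im[y0:y1,x0:x1],None,fx=S,fy=S,interpolation=cv2.INTER_CUBIC)
    for P,col in polys: cv2.polylines(a,[np.round(((proj(c,P)-[x0,y0]+.5)*S-.5)).astype(int)],True,col,1)
    return a
im2=im.copy()
a=draw(im,[(place(keyhole(0),mt,.042),(0,0,255)),(place(keyhole(0),mt,0),(0,255,255))],347,417,180,250)
ba=np.array([[-.08,-.054],[.08,-.054],[.08,.054],[-.08,.054]])
b=draw(im,[(place(keyhole(.002),cs,.016),(0,0,255)),(place(ba,cs,.016),(0,255,0)),(place(np.array([[.08,-.054],[.084,-.054],[.084,.054],[.08,.054]]),cs,.061),(255,255,0))],155,220,155,250)
H=min(a.shape[0],b.shape[0],600);cv2.imwrite("pics/fit0.png",np.hstack([a[:H],b[:H]])[:, :800])
# flap angles from cloud in case frame
p=w[150:285,125:255].reshape(-1,3);p=p[np.isfinite(p[:,2])];ca,sa=np.cos(cs[2]),np.sin(cs[2])
l=np.c_[(p[:,:2]-cs[:2])@np.array([[ca,-sa],[sa,ca]]),p[:,2]]
for n,u,v in(("left",l[:,1]-.057,l[:,0]),("right",-l[:,1]-.057,l[:,0]),("end",-l[:,0]-.083,l[:,1])):
    s=(u>.01)&(u<.05)&(abs(v)<.045)&(l[:,2]>.008); print(n,s.sum(),np.median(np.arctan2(l[s,2]-.008,u[s])),np.percentile(u[s],95),np.percentile(l[s,2],95))
np.save("poses.npy",np.array([mt,cs]))
for n,X in dict(vial=(.638,-.21),dropper=(.485,-.291)).items():
    r=np.array(X)-mt[:2];print(n,"in meter",r[0]*np.cos(mt[2])+r[1]*np.sin(mt[2]),-r[0]*np.sin(mt[2])+r[1]*np.cos(mt[2]))
E
python3 fit.py
```

```text
case [0.58221988 0.18519735 0.22571467] 0.1293274462223053
meter [ 0.5640195  -0.20731056  0.92594882] 1.925788164138794 563
left 746 0.8398435636498611 0.036547467946883815 0.049567388483318264
right 672 0.6419449785541468 0.04246341341740556 0.039032116202706746
end 777 0.5306028917561993 0.04626534111404315 0.0354254284224943
vial in meter 0.04231856996301888 -0.060741142710312036
dropper in meter -0.11438065248368723 0.012847944011821731
```

View pics/fit0.png

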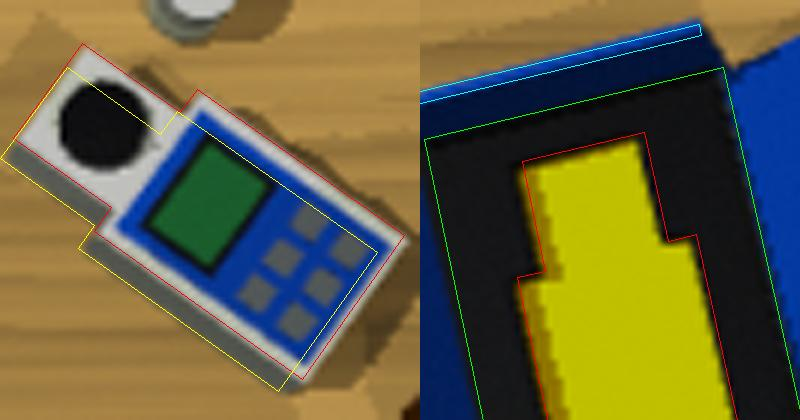

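```bash
python3 - <<'E'
s=open("fit.py").read()
s=s.replace('wh=box((im.min(-1)>150)&(sat<60),','wh=box(((im.min(-1)>140)&(sat<60))|((abs(hsv[...,0].astype(int)-112)<15)&(sat>120)&(hsv[...,2]>60)),')
s=s.replace('S=6\n','''S=6
for m in(-.002,-.001,.0,.001): print(m,fit_poly(c,mm,keyhole(m),.042,mt))
for m in(0,.001,.002): print(m,fit_poly(c,my,keyhole(m),.016,cs))
''').replace('155,220,155,250)','155,220,165,250)').replace("[:, :800]","").replace("S=6","S=5.9").replace("H=min(a.shape[0],b.shape[0],600)","H=min(a.shape[0],b.shape[0])").replace("a=draw(","a=draw(").replace("347,417,180,250)","347,417,172,257)").replace("place(ba,cs,.016),(0,255,0)","place(ba,cs,.016),(0,255,0)")
open("fit.py","w").write(s)
E
python3 fit.py
```

```text
case [0.58221988 0.18519735 0.22571467] 0.1293274462223053
meter [ 0.56287988 -0.20848692  0.92166328] 0.023273378610610962 1617
-0.002 (array([ 0.56352414, -0.20824972,  0.93409903]), np.float64(0.08851119130849838))
-0.001 (array([ 0.56285735, -0.20849213,  0.92169529]), np.float64(0.03314094990491867))
0.0 (array([ 0.56287988, -0.20848692,  0.92166328]), np.float64(0.023273378610610962))
0.001 (array([ 0.56225898, -0.20820055,  0.91295578]), np.float64(0.07356184720993042))
0 (array([0.58130024, 0.18488743, 0.2452376 ]), np.float64(0.04636164382100105))
0.001 (array([0.58146136, 0.1855329 , 0.2403583 ]), np.float64(0.07407355308532715))
0.002 (array([0.58221988, 0.18519735, 0.22571467]), np.float64(0.1293274462223053))
left 746 0.8398435636498611 0.036547467946883815 0.049567388483318264
right 672 0.6419449785541468 0.04246341341740556 0.039032116202706746
end 777 0.5306028917561993 0.04626534111404315 0.0354254284224943
vial in meter 0.044204482914251386 -0.06075595437231112
dropper in meter -0.11280866825439545 0.012160918572787546
```

View pics/fit0.png

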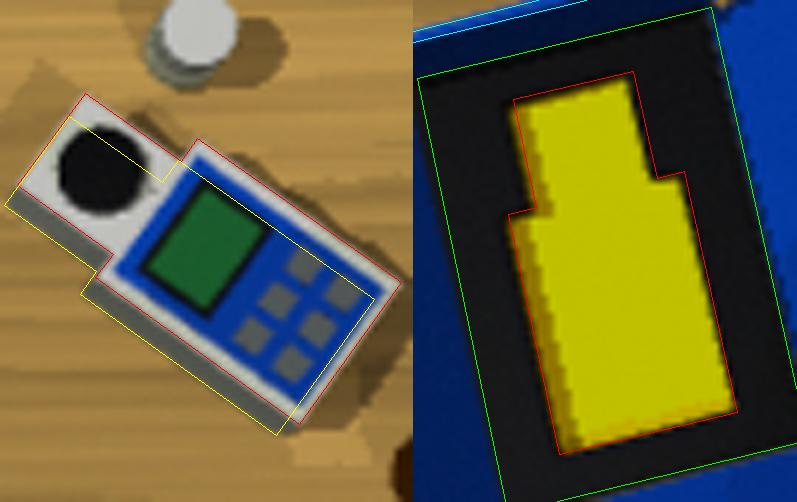

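The yellow region is the floor at z=4 mm clipped by the rim at z=16 mm, with a shadow on its left side. I'll refit it with that model.

```bash
python3 - <<'E'
s=open("geo.py").read()
s=s.replace('''        q=(proj(c,place(P,s*np.array([.01,.01,.1]),h))-[x0,y0]+.5)*S-.5
        r=np.zeros((B.shape[0]*S,B.shape[1]*S),np.float32); cv2.fillPoly(r,[np.round(q*16).astype(np.int32)],1,shift=4)
''','''        r=1
        for hh in np.atleast_1d(h):
            q=(proj(c,place(P,s*np.array([.01,.01,.1]),hh))-[x0,y0]+.5)*S-.5
            k=np.zeros((B.shape[0]*S,B.shape[1]*S),np.float32); cv2.fillPoly(k,[np.round(q*16).astype(np.int32)],1,shift=4); r=r*k
''')
open("geo.py","w").write(s)
s=open("fit.py").read()
s=s.replace("keyhole(.002),.016,(.556,.198,.25)","keyhole(.002),(.004,.016),(.556,.198,.25)").replace("keyhole(m),.016,cs","keyhole(m),(.004,.016),cs").replace(",-.002",",").replace("(0,.001,.002)","(.001,.002,.003)").replace(">90),160",">50),160")
open("fit.py","w").write(s)
E
python3 fit.py
```

```text
case [0.58257045 0.1866953  0.23804439] 0.06346916407346725
meter [ 0.56287988 -0.20848692  0.92166328] 0.023273378610610962 1617
-0.002 (array([ 0.56352414, -0.20824972,  0.93409903]), np.float64(0.08851119130849838))
-0.001 (array([ 0.56285735, -0.20849213,  0.92169529]), np.float64(0.03314094990491867))
0.0 (array([ 0.56287988, -0.20848692,  0.92166328]), np.float64(0.023273378610610962))
0.001 (array([ 0.56225898, -0.20820055,  0.91295578]), np.float64(0.07356184720993042))
0.001 (array([0.58217467, 0.18571485, 0.24296567]), np.float64(0.06360060721635818))
0.002 (array([0.58257045, 0.1866953 , 0.23804439]), np.float64(0.06346916407346725))
0.003 (array([0.58260587, 0.18693566, 0.25135559]), np.float64(0.08996667712926865))
left 708 0.8717626861006053 0.035367774203509325 0.04958495532558746
right 696 0.6198416369820773 0.04376741799539665 0.039022118565568184
end 790 0.5204139720318348 0.04687951261997585 0.035412209270744996
vial in meter 0.044204482914251386 -0.06075595437231112
dropper in meter -0.11280866825439545 0.012160918572787546
```

View pics/fit0.png

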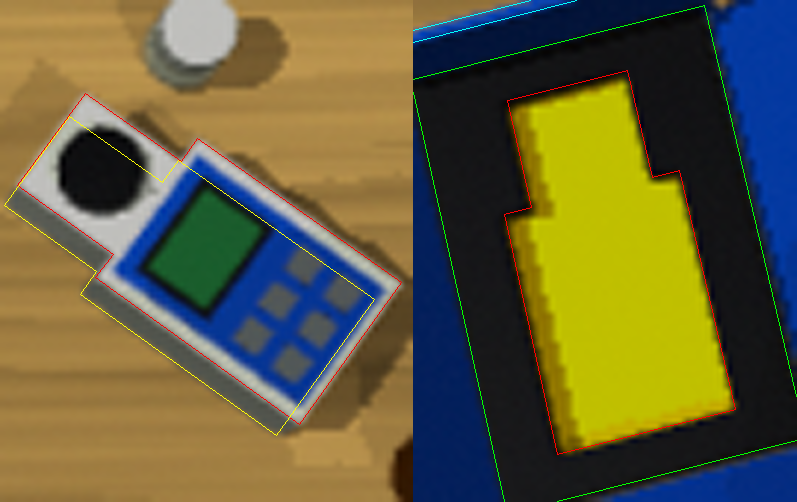

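```bash
cat > fit2.py <<'E'
import pickle,sys
from geo import *
def case_fit(c,p0=(.5825,.1865,.24)):
    im=c["image"].astype(int); m=np.zeros(im.shape[:2],bool); m[165:255,160:222]=((im[...,2]-im[...,0])>25)[165:255,160:222]
    m=biggest(m); best=[]
    for dx in(-.001,.001):
        for a in(-.03,-.01,.01,.03):
            for mg in (.0015,.002): best.append((*fit_poly(c,m,keyhole(mg),(.004,.016),np.array(p0)+[dx,dx,a])[::-1],mg))
    best.sort(key=lambda b:b[0]); return best,m
if __name__=="__main__":
    c=pickle.load(open("d0.pkl","rb"))["top"]; b,m=case_fit(c)
    for q in b[:5]: print(q)
    print(m.sum()); P=np.load("poses.npy");P[1]=b[0][1];np.save("poses.npy",P)
    im=c["image"];print(im[205,168:186].tolist())
E
python3 fit2.py
```

```text
(np.float64(0.05639760196208954), array([0.58250784, 0.18832566, 0.25844617]), 0.002)
(np.float64(0.05640631541609764), array([0.58203193, 0.1879582 , 0.2525667 ]), 0.002)
(np.float64(0.05659881979227066), array([0.58214253, 0.18824236, 0.25741798]), 0.002)
(np.float64(0.05681224912405014), array([0.58256291, 0.18784854, 0.24445712]), 0.002)
(np.float64(0.0569293238222599), array([0.58199844, 0.18827797, 0.25666458]), 0.002)
1681
[[24, 23, 22], [23, 21, 20], [17, 14, 15], [0, 50, 63], [0, 116, 142], [0, 116, 143], [0, 136, 155], [0, 186, 187], [0, 191, 191], [0, 192, 192], [0, 191, 191], [0, 192, 192], [0, 191, 191], [0, 191, 191], [0, 192, 192], [0, 192, 192], [0, 192, 192], [0, 192, 192]]
```

```bash
cat > fit3.py <<'E'
import pickle
from geo import *
d=pickle.load(open("d0.pkl","rb"))
def softfit(c,box,p0,mg):
    x0,x1,y0,y1=box; im=c["image"].astype(float)
    B=np.clip((im[...,2]-im[...,0]-5)/115,0,1); m=np.zeros(B.shape,bool);m[y0:y1,x0:x1]=(B>.15)[y0:y1,x0:x1];m=biggest(m); m=cv2.dilate(m.astype(np.uint8),np.ones((3,3)))
    B=(B*m)[y0:y1,x0:x1]; S=8
    def cost(s):
        r=1
        for hh in(.004,.016):
            q=(proj(c,place(keyhole(mg),s*np.array([.01,.01,.1]),hh))-[x0,y0]+.5)*S-.5
            k=np.zeros((B.shape[0]*S,B.shape[1]*S),np.float32); cv2.fillPoly(k,[np.round(q*16).astype(np.int32)],1,shift=4); r=r*k
        r=cv2.resize(r,B.shape[::-1],interpolation=cv2.INTER_AREA); return ((r-B)**2).sum()/B.sum()
    best=None
    for a in(-.03,0,.03):
        r=minimize(cost,(np.array(p0)+[0,0,a])/[.01,.01,.1],method="Nelder-Mead",options=dict(initial_simplex=(np.array(p0)+[0,0,a])/[.01,.01,.1]+np.array([[0,0,0],[.3,0,0],[0,.3,0],[0,0,.3]])))
        if best is None or r.fun<best[0]: best=(r.fun,r.x*[.01,.01,.1])
    return best
for mg in(.001,.0015,.002,.0025): print(mg,softfit(d["top"],(158,224,160,258),(.582,.188,.25),mg))
for mg in(.001,.002): print("side",mg,softfit(d["side"],(250,325,170,205),(.582,.188,.25),mg))
E
python3 fit3.py
```

```text
0.001 (np.float64(0.039209104488713765), array([0.58193178, 0.18761004, 0.24760269]))
0.0015 (np.float64(0.020130643423998288), array([0.58229348, 0.18768425, 0.2484963 ]))
0.002 (np.float64(0.006753166886841182), array([0.5823455 , 0.18778582, 0.24741696]))
0.0025 (np.float64(0.00229079277463571), array([0.58239119, 0.18793695, 0.24679172]))
side 0.001 (np.float64(0.4447538476941139), array([ 0.60724691,  0.30035802, -0.16925926]))
side 0.002 (np.float64(0.4447538476941139), array([ 0.65759512,  0.3234555 , -0.63447764]))
```

Case pose is (0.5824, 0.1878, yaw 0.247) and meter pose is (0.5629, −0.2085, yaw 0.922). Both are in reach and match the given sizes. Next is the grasp.

```bash
cat > arm.py <<'E'
from bench import *
import numpy as np
from scipy.spatial.transform import Rotation as Ro
MT=np.array([.56288,-.20849,.92166]); CS=np.array([.58238,.18788,.247])
def down(yaw,flip=1):  # tool y along the object's y (times flip), z down
    y=np.array([-np.sin(yaw),np.cos(yaw),0])*flip; z=np.array([0,0,-1.]); return Ro.from_matrix(np.c_[np.cross(y,z),y,z]).as_quat()
def at(pose,x,y,z):
    c,s=np.cos(pose[2]),np.sin(pose[2]); return np.array([pose[0]+c*x-s*y,pose[1]+s*x+c*y,z])
E
python3 - <<'E'
from arm import *
for f in(1,-1):
    for p in(MT,CS): q=inverse_kinematics(at(p,-.005,0,.1),down(p[2],f)); print(f,None if q is None else np.round(q,2))
q=[down(MT[2],f) for f in(1,-1)]
f=1 if abs(inverse_kinematics(at(CS,-.005,0,.1),down(CS[2],1))[5])<abs(inverse_kinematics(at(CS,-.005,0,.1),down(CS[2],-1))[5]) else -1
print("flip",f); o=down(MT[2],f)
move_gripper(.088)
move_ptp(at(MT,-.005,0,.2),o); servo_line(at(MT,-.005,0,.06),o,.15)
print(servo_line(at(MT,-.005,0,.015),o,.06,contact_N=8),current_position())
move_gripper(0); print(current_finger_gap(),current_grip_force(),current_force())
servo_line(at(MT,-.005,0,.15),o,.12); print(current_finger_gap(),current_grip_force(),current_force(),current_clock())
import cv2
for n in("side","top"): cv2.imwrite(f"pics/{n}1.png",capture(n)["image"])
E
```

```text
1 [-0.48  0.49  1.64 -0.    1.01 -2.97]
1 [ 0.2   0.5   1.62 -0.    1.02 -1.62]
-1 [-0.48  0.49  1.64 -0.    1.01  0.17]
-1 [ 0.2   0.5   1.62 -0.    1.02  1.52]
flip -1
False [ 0.56008299 -0.21258758  0.01513129]
0.059899678876259424 30.000160038471222 [-2.26450693  0.86087559  3.87617137]
0.059945341405587264 29.997551143169403 [ 0.00866886  0.16081414 -3.86952492] 6.3583
```

View pics/side1.png

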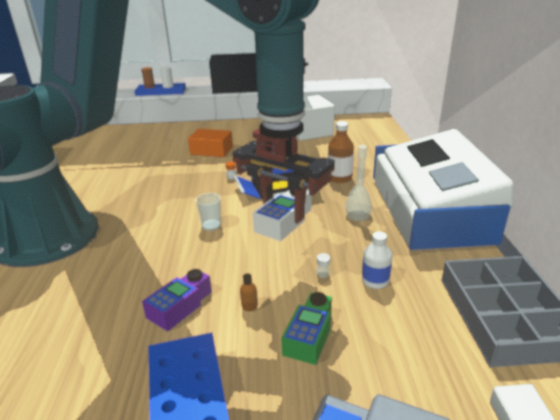

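The side view shows the meter held level between the fingers at (280,213), with the vial and dropper still standing. Next I carry it over and lower it with contact sensing.

```bash
python3 - <<'E'
from arm import *
o=down(CS[2],-1)
servo_line(at(MT,-.005,0,.18),None,.15)
move_ptp(at(CS,-.005,0,.18),o); servo_line(at(CS,-.005,0,.05),o,.12); sleep(.3)
print(current_force(),current_finger_gap())
r=servo_line(at(CS,-.005,0,.0185),o,.03,contact_N=3); sleep(.2)
print(r,current_position(),current_orientation()-o,current_force(),current_torque(),current_clock())
E
```

```text
[-0.15142387 -0.75719208 -3.94267429] 0.059571061531974424
True [0.57718061 0.18655929 0.01910651] [ 3.31592168e-06 -2.76559068e-05 -4.81147969e-04  6.77811710e-06] [-0.31138711 -0.29043449  5.22796057] [0.20671116 0.04130928 0.03261281] 10.9917
```

It contacted at TCP z 19.1 mm, which puts the underside on the 4 mm floor, so it is fully home. I'll release, retreat and check.

```bash
python3 - <<'E'
from arm import *
from geo import *
import pickle
move_gripper(.076); sleep(.3); print(current_grip_force(),current_force())
p=current_position(); servo_line([p[0],p[1],.12],None,.12)
move_ptp(at(CS,0,-.15,.16),down(CS[2],-1)); 
d={n:capture(n) for n in("top","side")}; pickle.dump(d,open("d1.pkl","wb")); print(current_clock())
c=d["top"]; im=c["image"]; w=cloud(c)
P=np.vstack([place(keyhole(0),CS,.046)]); S=5; x0,x1,y0,y1=120,260,140,290
a=cv2.resize(im[y0:y1,x0:x1],None,fx=4,fy=4,interpolation=cv2.INTER_CUBIC)
cv2.polylines(a,[np.round((proj(c,P)-[x0,y0]+.5)*4-.5).astype(int)],True,(0,0,255),1); cv2.imwrite("pics/seat.png",a)
p=w[150:260,140:240].reshape(-1,3); ca,sa=np.cos(CS[2]),np.sin(CS[2]); l=np.c_[(p[:,:2]-CS[:2])@np.array([[ca,-sa],[sa,ca]]),p[:,2]]
for xs in((-.055,-.03),(-.01,.015),(.026,.03)):
  for ys in((-.025,-.005),(.005,.025)):
    s=(l[:,0]>xs[0])&(l[:,0]<xs[1])&(l[:,1]>ys[0])&(l[:,1]<ys[1]); print(xs,ys,s.sum(),np.nanmedian(l[s,2]).round(4))
E
```

```text
0.0 [-0.80276766 -0.46065471  0.42340624]
13.5417
(-0.055, -0.03) (-0.025, -0.005) 67 0.0461
(-0.055, -0.03) (0.005, 0.025) 28 0.0475
(-0.01, 0.015) (-0.025, -0.005) 115 0.0464
(-0.01, 0.015) (0.005, 0.025) 64 0.047
(0.026, 0.03) (-0.025, -0.005) 24 0.0457
(0.026, 0.03) (0.005, 0.025) 0 nan
  return np.nanmean(a, axis, out=out, keepdims=keepdims)
```

View pics/seat.png

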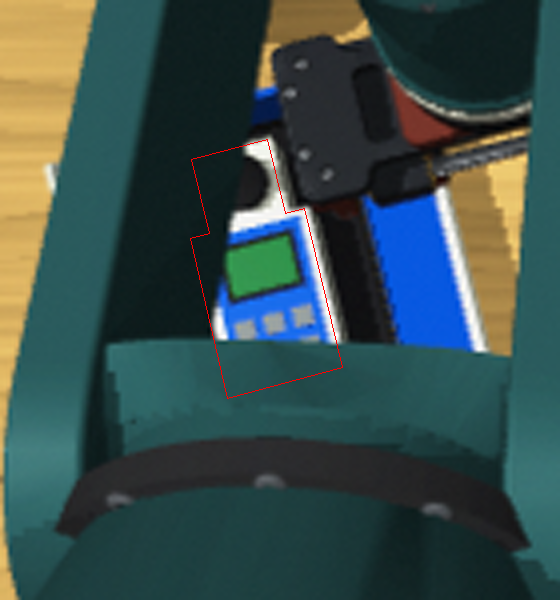

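The seat picture shows the meter in the pocket, with its visible right and nose edges on the expected outline and its top at 46 mm. Now the flaps, starting with the right one since the arm is on that side.

```bash
python3 - <<'E'
from arm import *
from geo import *
import pickle
o=down(CS[2],-1); move_gripper(0)
def fold(a,b,z=.03):
    move_ptp(at(CS,*a,.15),o); servo_line(at(CS,*a,z),o,.15)
    m=.7*np.array(b)+.3*np.array(a)
    r=servo_line(at(CS,*b,z),o,.05,contact_N=12)
    p=current_position(); ca,sa=np.cos(CS[2]),np.sin(CS[2]); l=(p[:2]-CS[:2])@np.array([[ca,-sa],[sa,ca]])
    print(r,l.round(4),current_force().round(2),current_clock())
    servo_line(at(CS,*a,z),o,.12); servo_line(at(CS,*a,.15),o,.2)
fold((-.02,-.13),(-.02,-.0705))
fold((-.02,.125),(-.02,.0705))
fold((-.16,-.01),(-.093,-.01))
goto_joints([-1.347,.359,1.51,0,1.272,-.115])
d={n:capture(n) for n in("top","side")}; pickle.dump(d,open("d2.pkl","wb")); print(current_clock())
c=d["top"]; w=cloud(c); im=c["image"]
p=w[130:300,115:265].reshape(-1,3);p=p[np.isfinite(p[:,2])];ca,sa=np.cos(CS[2]),np.sin(CS[2])
l=np.c_[(p[:,:2]-CS[:2])@np.array([[ca,-sa],[sa,ca]]),p[:,2]]
for n,u,v in(("left",l[:,1]-.057,l[:,0]),("right",-l[:,1]-.057,l[:,0]),("end",-l[:,0]-.083,l[:,1])):
    s=(abs(u)<.03)&(abs(v)<.045)&(l[:,2]>.054); print(n,s.sum(),"edge u",np.median(u[s]).round(4),"z",np.median(l[s,2]).round(4))
x0,x1,y0,y1=120,255,140,290
a=cv2.resize(im[y0:y1,x0:x1],None,fx=4,fy=4,interpolation=cv2.INTER_CUBIC)
for q in([[-.078,.057],[.078,.057]],[[-.078,-.057],[.078,-.057]],[[-.083,-.052],[-.083,.052]]): cv2.polylines(a,[np.round((proj(c,place(np.array(q),CS,.061))-[x0,y0]+.5)*4-.5).astype(int)],False,(0,0,255),1)
cv2.imwrite("pics/box.png",a)
E
```

```text
True [-0.0196 -0.1093] [ 0.84 -3.05  3.62] 16.5417
False [-0.0203  0.0705] [ 0.06  0.3  -0.41] 20.8083
True [-0.1429 -0.0099] [-1.07  0.12  1.11] 24.5333
28.3083
left 126 edge u -0.0021 z 0.0599
right 0 edge u nan z nan
end 0 edge u nan z nan
  return _methods._mean(a, axis=axis, dtype=dtype,
  ret = ret.dtype.type(ret / rcount)
```

View pics/box.png

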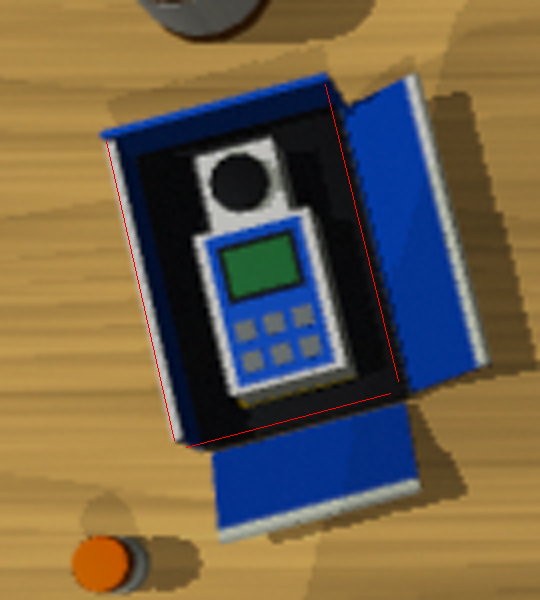

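The box picture shows the left flap upright, its edge on the predicted line. The right flap at (450,220) and end flap at (315,480) are still leaning out, because the contact threshold tripped on first touch. I'll redo those two lower and with a higher limit.

```bash
python3 - <<'E'
from arm import *
from geo import *
import pickle
o=down(CS[2],-1)
def fold(a,b,z=.02):
    move_ptp(at(CS,*a,.15),o); servo_line(at(CS,*a,z),o,.15)
    r=servo_line(at(CS,*b,z+.01),o,.04,contact_N=30)
    p=current_position(); ca,sa=np.cos(CS[2]),np.sin(CS[2]); l=(p[:2]-CS[:2])@np.array([[ca,-sa],[sa,ca]])
    print(r,l.round(4),current_force().round(2),current_clock())
    servo_line(at(CS,*a,z+.01),o,.12); servo_line(at(CS,*a,.15),o,.2)
fold((-.02,-.13),(-.02,-.0705))
fold((-.16,-.01),(-.093,-.01))
goto_joints([-1.347,.359,1.51,0,1.272,-.115])
d={n:capture(n) for n in("top","side")}; pickle.dump(d,open("d2.pkl","wb")); print(current_clock())
c=d["top"]; w=cloud(c); im=c["image"]
p=w[130:300,115:265].reshape(-1,3);p=p[np.isfinite(p[:,2])];ca,sa=np.cos(CS[2]),np.sin(CS[2])
l=np.c_[(p[:,:2]-CS[:2])@np.array([[ca,-sa],[sa,ca]]),p[:,2]]
for n,u,v in(("left",l[:,1]-.057,l[:,0]),("right",-l[:,1]-.057,l[:,0]),("end",-l[:,0]-.083,l[:,1])):
    s=(abs(u)<.03)&(abs(v)<.045)&(l[:,2]>.054); print(n,s.sum(),"edge u",np.median(u[s]).round(4),"z",np.median(l[s,2]).round(4))
x0,x1,y0,y1=120,255,140,290
a=cv2.resize(im[y0:y1,x0:x1],None,fx=4,fy=4,interpolation=cv2.INTER_CUBIC)
for q in([[-.078,.057],[.078,.057]],[[-.078,-.057],[.078,-.057]],[[-.083,-.052],[-.083,.052]]): cv2.polylines(a,[np.round((proj(c,place(np.array(q),CS,.061))-[x0,y0]+.5)*4-.5).astype(int)],False,(0,0,255),1)
cv2.imwrite("pics/box2.png",a)
E
```

```text
True [-0.0196 -0.1072] [ 0.56 -2.93  2.62] 32.7583
True [-0.143  -0.0098] [-1.01 -0.12  1.21] 36.5333
40.325
left 125 edge u -0.0021 z 0.0598
right 0 edge u nan z nan
end 0 edge u nan z nan
  return _methods._mean(a, axis=axis, dtype=dtype,
  ret = ret.dtype.type(ret / rcount)
```

View pics/box2.png

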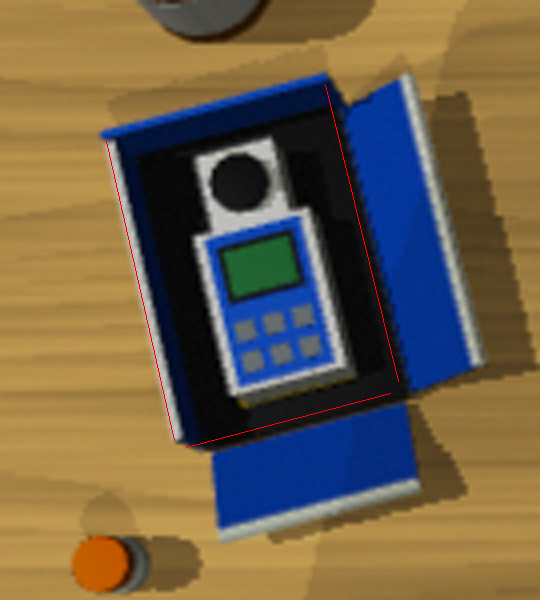

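The picture shows the right flap moved slightly and the end flap unchanged. Pushing horizontally on the rim at a shallow angle jams by friction. The fix is to carry the rim up its own arc, with the finger rising as it moves in so that friction helps.

```bash
cat > arc.py <<'E'
from arm import *
from geo import *
import pickle
o=down(CS[2],-1)
def cloudcase(c):
    p=cloud(c)[130:300,115:265].reshape(-1,3);p=p[np.isfinite(p[:,2])];ca,sa=np.cos(CS[2]),np.sin(CS[2])
    return np.c_[(p[:,:2]-CS[:2])@np.array([[ca,-sa],[sa,ca]]),p[:,2]]
def angle(l,n):
    u,v={"left":(l[:,1]-.057,l[:,0]),"right":(-l[:,1]-.057,l[:,0]),"end":(-l[:,0]-.083,l[:,1])}[n]
    s=(u>.012)&(u<.06)&(abs(v)<.045)&(l[:,2]>.012)
    t=(abs(u)<.03)&(abs(v)<.045)&(l[:,2]>.054)
    return (s.sum(),np.median(np.arctan2(l[s,2]-.0085,u[s])) if s.sum() else 0, np.percentile(l[s,2],97) if s.sum() else 0, t.sum(), np.median(u[t]) if t.sum() else 0, np.median(l[t,2]) if t.sum() else 0)
def pt(n,u,z):
    return {"right":at(CS,-.02,-.057-u,z),"left":at(CS,-.02,.057+u,z),"end":at(CS,-.083-u,-.01,z)}[n]
def fold(n,th0,half,end):
    uf=lambda t:.055*np.cos(t)+.002*np.sin(t)+half
    z0=.006+.055*np.sin(th0)-.017
    move_ptp(pt(n,uf(th0)+.012,.13),o); servo_line(pt(n,uf(th0)+.012,z0),o,.2)
    r=servo_line(pt(n,uf(th0)-.004,z0),o,.05,contact_N=6); f0=current_force(); p=current_position()
    print(n,"touch",r,f0.round(1))
    for k,t in enumerate(np.linspace(th0,1.57,8)[1:],1):
        s=k/7; u=uf(t)-.003*(1-s)+(end-uf(1.57))*s
        r=servo_line(pt(n,u,.006+.055*np.sin(t)-.017+.006*min(1,2*s)),o,.06); f=current_force(); print(round(t,2),f.round(1),end=" ")
        if np.linalg.norm(f)>60: print("ABORT"); break
    print(current_clock()); z=current_position()[2]
    servo_line(pt(n,end+.04,z),o,.15); servo_line(pt(n,end+.04,.13),o,.25)
E
python3 - <<'E'
from arc import *
l=cloudcase(pickle.load(open("d2.pkl","rb"))["top"])
A={n:angle(l,n) for n in("right","end")}; print(A)
fold("end",A["end"][1],.010,.010)
d={"top":capture("top")}; pickle.dump(d,open("d3.pkl","wb")); print(angle(cloudcase(d["top"]),"end"),current_clock())
E
```

```text
{'right': (np.int64(629), np.float64(0.67996971380986), np.float64(0.043266699984257695), np.int64(0), 0, 0), 'end': (np.int64(746), np.float64(0.5129810082936002), np.float64(0.03629052081644082), np.int64(0), 0, 0)}
end touch True [-1.1 -0.   1. ]
0.66 [-4.6 -1.4  3. ] 0.81 [ 0.3 -0.1 -1. ] 0.97 [-0.   0.1  0.3] 1.12 [ 0.  -0.8 -0.7] 1.27 [-0.5 -1.1 -0.7] 1.42 [ 0.9 -0.1  0.2] 1.57 [-5.  -2.   2.4] 46.125
(np.int64(1639), np.float64(1.4965560420472626), np.float64(0.5548866332011065), np.int64(556), np.float64(0.020817342369493), np.float64(0.5418569001117555)) 47.0667
```

The end flap followed the arc and met its stop, with 5 N at the end. Same for the right flap.

```bash
python3 - <<'E'
from arc import *
fold("right",.68,.0115,.0135)
goto_joints([-1.347,.359,1.51,0,1.272,-.115])
d={"top":capture("top"),"side":capture("side")}; pickle.dump(d,open("d4.pkl","wb")); l=cloudcase(d["top"])
for n in("left","right","end"): print(n,angle(l,n))
print(current_clock())
c=d["top"];im=c["image"];x0,x1,y0,y1=120,255,140,290
a=cv2.resize(im[y0:y1,x0:x1],None,fx=4,fy=4,interpolation=cv2.INTER_CUBIC)
for q in([[-.078,.057],[.078,.057]],[[-.078,-.057],[.078,-.057]],[[-.083,-.052],[-.083,.052]]): cv2.polylines(a,[np.round((proj(c,place(np.array(q),CS,.061))-[x0,y0]+.5)*4-.5).astype(int)],False,(0,0,255),1)
cv2.imwrite("pics/box3.png",a)
E
```

```text
right touch False [ 0.3  0.3 -1.1]
0.81 [ 0.4  0.2 -0.1] 0.93 [-0.7 -0.6 -0.2] 1.06 [ 0.3  0.4 -0.4] 1.19 [ 0.2 -0.7 -0.3] 1.32 [ 0.4 -0.4 -0.7] 1.44 [ 0.7 -0.5  0.1] 1.57 [-0.9  0.6  0.6] 50.775
left (np.int64(0), 0, 0, np.int64(125), np.float64(-0.002028955461768331), np.float64(0.059970487402321894))
right (np.int64(0), 0, 0, np.int64(107), np.float64(0.003743195061151179), np.float64(0.06013885117377009))
end (np.int64(0), 0, 0, np.int64(128), np.float64(-0.0008134344285166267), np.float64(0.05968368642824644))
54.4333
```

View pics/box3.png

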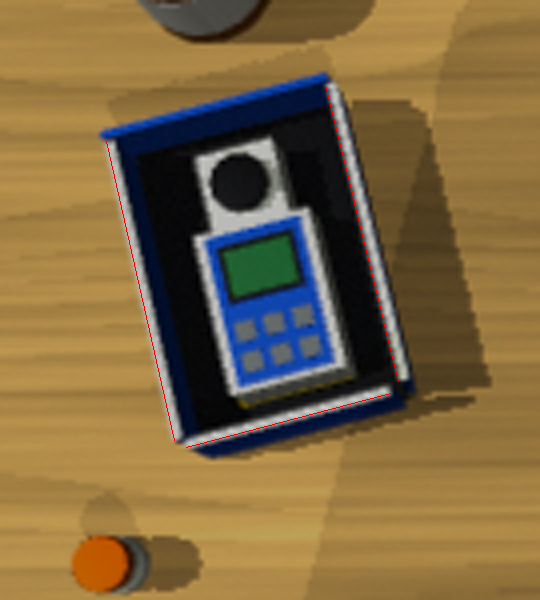

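The box picture shows all three flaps up. The right one is about 4 mm short of vertical (~1.50 rad), so I'll nudge it to its stop and then hand in.

```bash
python3 - <<'E'
from arc import *
move_ptp(pt("right",.04,.13),o); servo_line(pt("right",.04,.04),o,.25)
servo_line(pt("right",.0165,.04),o,.1)
print(servo_line(pt("right",.0075,.04),o,.03,contact_N=8),current_position(),pt("right",.0075,.04),current_force(),current_clock())
servo_line(pt("right",.04,.04),o,.15); servo_line(pt("right",.04,.15),o,.25)
goto_joints([-1.347,.359,1.51,0,1.272,-.115])
c=capture("top"); l=cloudcase(c)
for n in("left","right","end"): print(n,angle(l,n)[3:])
print(current_clock())
E
```

```text
False [0.57914338 0.12025347 0.04018553] [0.57875699 0.12044764 0.04      ] [ 0.31711939 -2.70554153  2.22196705] 58.4833
left (np.int64(130), np.float64(-0.002258796667965274), np.float64(0.06024650974584273))
right (np.int64(119), np.float64(-0.001310000764640197), np.float64(0.05979960955893423))
end (np.int64(120), np.float64(-0.0010521923970598993), np.float64(0.05994659524284988))
62.1917
```

```bash
python3 -c "
from bench import *
print(close_job())"
```

```text
the job is handed in; nothing more can be done
None
```

The white photometer sits flat in the pocket with its nose to the fixed wall, all three flaps stand upright, no bystander was seen to move, and I handed the job in at about 62 s of the 72 s limit; no verdict came back.

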